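Index the drilling jig on by one hole

TASK

The flange on the drilling jig has just been drilled through the bush: index the jig on by one hole. Press the red spring plunger down out of its hole, push it round clockwise (seen from above) with the turntable to the next hole, and let it spring fully up in that hole, so that the table is locked again. Only press and push: do not take the knob between the fingers, do not turn the table the wrong way or past that hole, and leave everything else on the bench where it is.

Things in the scene. Friction and masses are not known exactly. Their poses are not given: they have to be found in the camera images.
- jig: Indexing drill jig bolted to the bench: round green base 292 mm across (four small lugs reach 170 mm from the axis), on it a flat steel index ring 270 mm across, top 50.5 mm above the bench. The ring has a circle, 110 mm from the turning axis, of eight black round holes 25 mm across, 45 degrees apart, joined by a narrow black slot. Origin: on the turning axis at bench height, z up.
- turn_axis (a point): point on the vertical turning axis at the level of the index ring's top, fixed to the jig; same axes as the jig
- flange_top (a point): centre of the aluminium flange being drilled (132 mm across, top face 81 mm above the bench), clamped on the dark steel turntable (156 mm across); its hub and nut in the middle rise to 116 mm. The point is on the turning axis at 81 mm. It turns with the table.
- bush_top (a point): top of the steel drill bush (30 mm across) over the flange, 147 mm above the bench and 50 mm from the axis. It is held by a fixed green bracket of the jig: an arm 34 mm wide runs from it straight out, away from the axis (underside 122 mm), to a column 172 mm from the axis.
- knob_top (a point): Place to press: centre of the dished top of the red plunger knob, 52 mm across; the flat dish is 44 mm across, its rim 4 mm higher. The knob stands on a dark arm (top 66 to 78 mm high) of the turntable, 110 mm from the turning axis, and goes round with it. The point is 110 mm above the bench when the plunger is up and sinks as it is pressed. Nothing stands within 15 mm of the knob's side.
- next_hole (a point): centre of the hole in the index ring that the plunger must lock into (the next one clockwise), at the level of the ring's top, 110 mm from the axis, fixed to the jig. At the end the knob stands straight above it.
- plunger (a joint): How far the plunger is pressed down, m: 0 up, 0.022 bottom stop. Its spring pushes back with about 6 N at the start, 12 N at 17 mm. It is free of the ring from 14 mm down (17 mm is a good depth); let go between two holes it stays about 14 mm down. Let go within about 5 mm of a hole's centre it springs up and pulls the table true.
- turntable (a joint): angle of the turntable, rad: 0 at the start hole, grows clockwise seen from above; the next hole is at 0.785 (45 degrees). The lock has about 0.02 rad of play; unlocked, the table turns with 1 to 3 N at the knob and stays where it is left.
- drill: blue and black cordless drill standing on its battery, 230 mm long, 210 mm high, loose; origin under the battery's middle
- oil: black and yellow oil bottle, 52 mm across, 125 mm high, loose, standing near the jig; origin under its centre
- punch: steel centre punch, 12 mm thick and 111 mm long, lying loose near the jig; origin near its middle, x along it
- brush: hand brush 200 mm long lying loose; origin at its middle, x along it
- done_flange: finished aluminium flange lying loose, 132 mm across, 22 mm high; origin under its centre
- hammer: hammer 260 mm long lying loose; origin under its middle, x along the handle to the head
- wrench: wrench 180 mm long lying loose; origin under its middle, x along it

How it is judged:
On the way, in this order (a step that is already met when the one before it is completed fails the run):
1. the plunger is pressed down out of its hole (value of joint plunger above 0.012 m and value of joint turntable below 0.2 rad), for 0.05 s.
2. the turntable has come to the next hole and the plunger has sprung up in it (value of joint turntable between 0.74 and 0.83 rad and value of joint plunger below 0.003 m), for 0.2 s.
At the end, for the whole second after the job is handed in: The turntable stands still one hole (45 degrees, within about 2.5 degrees) clockwise of the start, the knob above the next hole within 6 mm, and the plunger is up to within 3 mm, locked in that hole (all of step 2 and horizontal distance between knob_top and next_hole below 0.006 m and velocity of joint turntable between -0.05 and 0.05 rad/s); the robot touches nothing.
It fails at once if the table was turned the wrong way (more than 10 degrees) (value of joint turntable below -0.175 rad).
It fails at once if the table was turned well past the next hole (more than 15 degrees) (value of joint turntable above 1.05 rad).
It fails at once if the knob was taken between the fingers (horizontal distance between the grasp point and knob_top below 0.015 m and z of the grasp point in the frame of knob_top below 0.002 m).
It fails at once if another thing on the bench was lifted or shifted by more than 15 mm (distance of any of drill, oil, punch, brush, done_flange, hammer, wrench from where it was at the start of the episode above 0.015 m).
It also fails if it takes over 38 s, if anything falls off the work surface, if the arm or the gripper's body presses on something with over 40 N, if the wrist force passes 120 N, or if a joint passes its speed limit or range.

ROBOT

A 7-joint arm with a two-finger parallel gripper is mounted at the origin on the work surface. World frame = base frame: x ahead of the robot, y to its left, z up, the work surface at z = 0. Lengths are in m, angles in rad, forces in N, time in s.
With the tool pointing down it reaches from about 0.35 to 0.9 m from the base axis. Payload 19.9 kg.
Tool frame: the origin (TCP) lies between the finger pads; the fingertips stand 19 mm ahead of it and the grasp point (between the pads) is the TCP; z points along the fingers, y is the direction in which the jaws open and shut (so a half turn about z gives the same grasp; the last joint's range is limited). The gripper opens to 94 mm and grips with 3 to 60 N. Pads are 16 mm wide; open, the fingers measure 119 mm over their backs; the gripper's body (75 mm by 177 mm) begins 78 mm behind the grasp point.
Start: joints at [1.28, 0.417, -0.01, 1.614, 0.005, 1.111, -0.053], TCP at [0.155, -0.606, 0.224] pointing down, gripper open.
Joint ranges: [-2.81, 2.81], [-0.39, 2.02], [-1.27, 1.25], [0.06, 2.57], [-1.19, 4.33], [0.19, 2], [-2.82, 2.82]. Speed limits (rad/s): [1.89, 1.89, 2.39, 2.39, 3.01, 3.01, 3.01].

INTERFACE

Orientations are given as a 3x3 rotation matrix whose columns are the frame's x, y, z axes.
In Python, from rig import robot gives the robot as it stands. Calls block until the motion is done:
- robot.move_ptp(position, orientation): joint-space move of the TCP to a pose.
- robot.move_linear(position, velocity=0.15, frame=None, threshold=None): straight line of the TCP; frame=None keeps the orientation; velocity is the mean speed in m/s. With threshold (N) it stops when the force on the tool has changed by that much, and returns True; else False.
- robot.goto_joints(angles): joint-space move.
- robot.gripper_to(opening): finger opening in m; the grip force is fixed at half the most; returns when the fingers have stopped.
- robot.pause(seconds).
- robot.ik(position, orientation): joint angles nearest the present ones, or None.
- robot.get_state(): the state.
- robot.grab_frame(name): name is "side" or "top"; returns the picture (480x640x3 uint8, red, green, blue); there is no depth.
- robot.camera_info(name): a dict with "fx", "fy", "cx", "cy" (pixels), "rvec" (rotation vector, rad) and "tvec" (3), from world to camera coordinates, as OpenCV has them. Camera axes: x right, y down, z forward; pixel columns grow to the right and rows downward; lengths in m; the calibration is good to about 2 mm. A picture is of the moment at which its call begins. camera_info takes no time and is no camera call.
A pose or a line that the arm cannot do raises robot.PlanningError and nothing moves.
- robot.sign_off(): hands the job in, once; it reports no verdict.
The state is a dict: "time": time; "qpos": joint angles; "joint_vel": joint speeds; "effort": joint torques, N m; "ee_pos": TCP position; "tool_rot": TCP orientation; "force": force on the tool from outside, world axes, zero at the start; "moment": the same for the moment, N m; "opening": finger opening in m.
Only numpy, scipy, OpenCV 4.12 (cv2) and the standard library are available. Lean on these libraries where they do the work, as an engineer would, in place of code of your own. Each camera call takes 0.05 s, during which the arm holds its last target.

## Working session

There is one attempt and no reset: what is moved stays moved. The work goes in short steps, each a Python script; the robot and the scene stay as the last script left them, time stands still between calls to the robot, and variables do not carry over. Pictures are saved under pics/ and viewed, and the job is handed in when it is done.

```bash
ls; mkdir -p pics
python3 - <<'E'
from rig import robot
import cv2
for n in("top","side"):
    f=robot.grab_frame(n); cv2.imwrite(f"pics/{n}0.png",f[:,:,::-1]); i=robot.camera_info(n); print(n,i)
s=robot.get_state(); print(s["time"],s["ee_pos"],s["tool_rot"],s["opening"])
E
```

```text
pics
top {'fx': 561.5428984240059, 'fy': 561.5428984240059, 'cx': 317.33652399209484, 'cy': 235.2449240785244, 'rvec': array([ 2.13904729, -2.17332347,  0.13503423]), 'tvec': array([0.01191861, 0.54087701, 1.70020923])}
side {'fx': 566.4647459964453, 'fy': 566.4647459964453, 'cx': 317.1168745549728, 'cy': 244.71740630070104, 'rvec': array([ 0.91956519, -2.51816737,  1.05256722]), 'tvec': array([0.42325185, 0.30138945, 1.37862009])}
0.1 [ 0.15442059 -0.60528776  0.22391337] [[ 9.68973549e-01  2.47164231e-01 -3.24068770e-04]
 [ 2.47164437e-01 -9.68973000e-01  1.03259412e-03]
 [-5.87935576e-05 -1.08065466e-03 -9.99999414e-01]] 0.09397611204382195
```

View pics/top0.png

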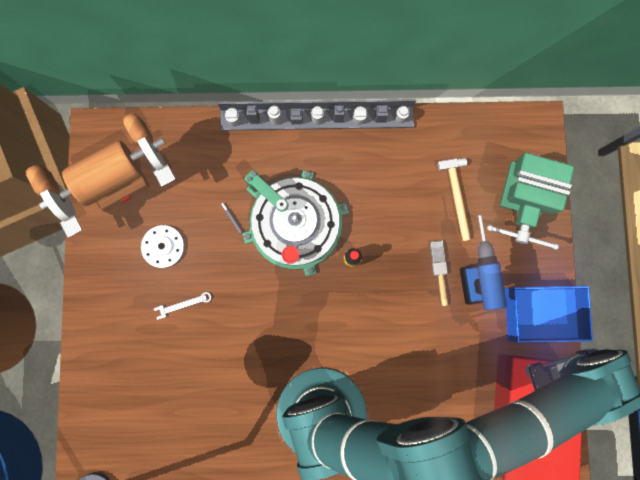

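View pics/side0.png

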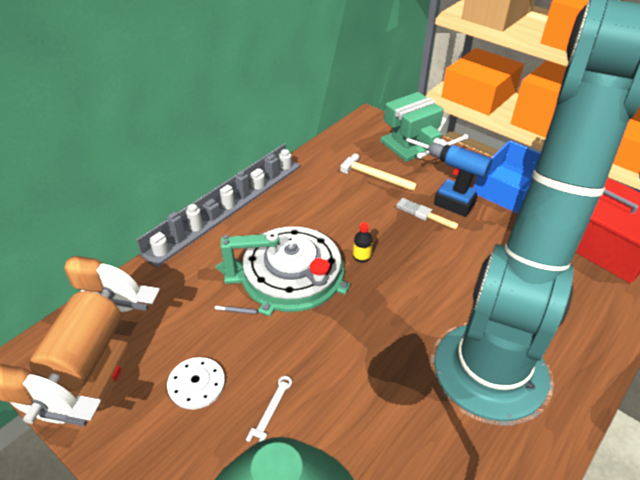

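Top view: jig centre is near (296,220), the red knob near (291,254) and the bush near (282,204), with the bracket running up-left. The oil bottle is at (353,257) and the punch at (232,218). Clockwise takes the knob left and up in this picture. Next I measure these.

```bash
cat > h.py <<'E'
import numpy as np, cv2
from rig import robot
def cam(n):
    i=robot.camera_info(n); K=np.array([[i['fx'],0,i['cx']],[0,i['fy'],i['cy']],[0,0,1]]); return K,cv2.Rodrigues(np.array(i['rvec']))[0],np.array(i['tvec'])
def ray(n,uv):
    K,R,t=cam(n); uv=np.atleast_2d(uv).astype(float)
    d=np.c_[uv,np.ones(len(uv))]@np.linalg.inv(K).T@R; return -R.T@t,d
def onz(n,uv,z):
    c,d=ray(n,uv); return c+d*((z-c[2])/d[:,2])[:,None]
def proj(n,P):
    K,R,t=cam(n); p=(np.atleast_2d(P)@R.T+t)@K.T; return p[:,:2]/p[:,2:]
def red(f):
    h=cv2.cvtColor(f,cv2.COLOR_RGB2HSV); return (((h[...,0]<8)|(h[...,0]>172))&(h[...,1]>150)&(h[...,2]>90)).astype(np.uint8)
def blobs(m,box,amin):
    x0,y0,x1,y1=box; mm=np.zeros_like(m); mm[y0:y1,x0:x1]=m[y0:y1,x0:x1]
    n,l,s,c=cv2.connectedComponentsWithStats(mm); return [(c[k],s[k]) for k in range(1,n) if s[k][4]>=amin]
E
python3 - <<'E'
from h import *
T=cv2.imread('pics/top0.png')[:,:,::-1].copy(); S=cv2.imread('pics/side0.png')[:,:,::-1].copy()
for n,f,box in(("top",T,(240,160,350,290)),("side",S,(210,220,350,320))):
    for c,s in blobs(red(f),box,20): print(n,'red',c,s, onz(n,c,.110)[0])
    d=(f.max(2)<60).astype(np.uint8)
    for c,s in blobs(d,box,5): 
        p=onz(n,c,.0505)[0]; print(n,'dark',c.round(1),s[4],p.round(4))
for n,f,(x0,y0,x1,y1) in(("top",T,(220,150,380,290)),("side",S,(200,210,390,330))):
    cv2.imwrite(f"pics/{n}0z.png",cv2.resize(f[y0:y1,x0:x1],None,fx=4,fy=4,interpolation=cv2.INTER_CUBIC)[:,:,::-1])
E
```

```text
top red [290.1826484  254.17808219] [282 246  17  17 219] [0.4765868  0.08405349 0.11      ]
top dark [298.4 185.2] 12 [0.6957 0.0594 0.0505]
side red [319.39312977 266.35114504] [310 258  20  17 262] [0.47175564 0.08791085 0.11      ]
side dark [294. 232.] 17 [ 0.6512 -0.0123  0.0505]
side dark [320.6 240.4] 20 [ 0.5699 -0.0355  0.0505]
side dark [254.7 250. ] 6 [0.6866 0.1142 0.0505]
side dark [329.3 251.5] 6 [ 0.5225 -0.0169  0.0505]
side dark [252.4 261.3] 40 [0.6606 0.1497 0.0505]
side dark [330.6 263.4] 46 [0.4909 0.0165 0.0505]
side dark [260.6 279.3] 28 [0.597  0.1829 0.0505]
side dark [288.9 289.3] 29 [0.5156 0.1602 0.0505]
```

View pics/top0z.png

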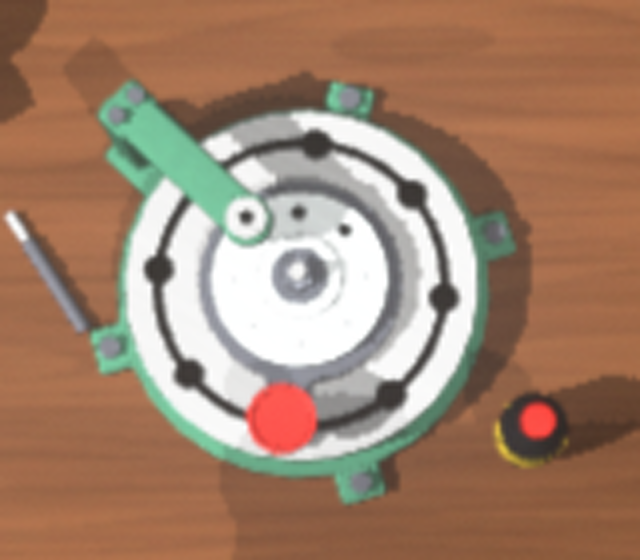

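View pics/side0z.png

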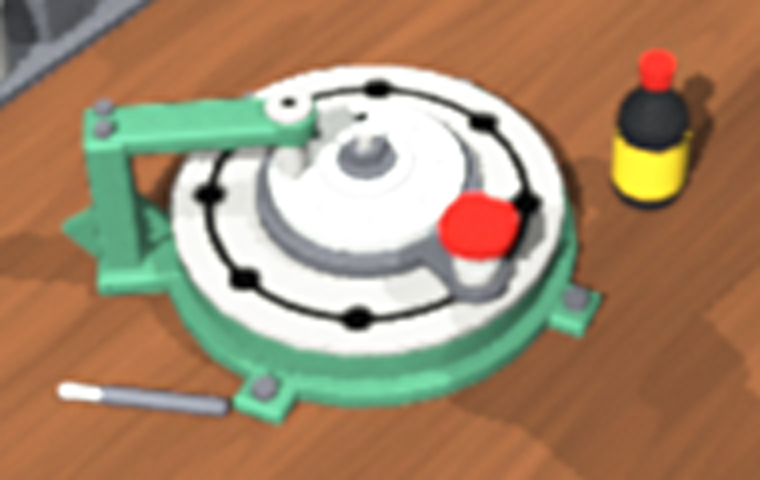

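Run:
```python
from h import *
from scipy.optimize import least_squares
T=cv2.imread('pics/top0.png')[:,:,::-1].copy(); S=cv2.imread('pics/side0.png')[:,:,::-1].copy()
G={"top":(T,(220,150),[(317,145),(412,194),(445,297),(391,396),(189,374),(158,268)]),"side":(S,(200,210),[(377,88),(483,122),(527,203),(209,194),(245,279),(358,318)])}
for n,(f,o,L) in G.items():
    g=f.max(2).astype(float); P=[]
    for u,v in L:
        u=o[0]+(u+.5)/4-.5; v=o[1]+(v+.5)/4-.5
        for _ in range(3):
            iu,iv=int(round(u)),int(round(v)); yy,xx=np.mgrid[iv-4:iv+5,iu-4:iu+5]; w=np.clip(110-g[iv-4:iv+5,iu-4:iu+5],0,None)
            w=w*(np.hypot(xx-u,yy-v)<4); u,v=(w*xx).sum()/w.sum(),(w*yy).sum()/w.sum()
        P.append((u,v))
    W=onz(n,P,.0505)[:,:2]
    r=least_squares(lambda p:np.r_[np.hypot(*(W-p[:2]).T)-p[2]],[.56,.075,.11]); print(n,r.x,r.fun.round(4))
    a=np.degrees(np.arctan2(*(W-r.x[:2]).T[::-1])); print('angles',a.round(1),(a%45).round(1))
# knob triangulation
K=[]
for n,f,uv in(("top",T,(290.18,254.18)),("side",S,(319.4,266.35))): K.append(ray(n,uv))
(c1,d1),(c2,d2)=K; s=np.linalg.lstsq(np.c_[d1[0],-d2[0]],c2-c1,rcond=None)[0]; print(c1+s[0]*d1[0],c2+s[1]*d2[0])
for n,uv in(("top",(290.18,254.18)),("side",(319.4,266.35))): print(onz(n,uv,.112))
```

```text
top [0.58558177 0.07181762 0.10986663] [-0.0002  0.0002  0.0001 -0.0001  0.      0.0001]
angles [  -6.6  -51.7  -96.3 -142.4  128.2   83. ] [38.4 38.3 38.7 37.6 38.2 38. ]
side [0.58358379 0.07379947 0.10978211] [ 0.0001 -0.0002  0.0001  0.      0.     -0.0001]
angles [ -51.7  -97.  -142.7   38.6   83.1  128.5] [38.3 38.  37.3 38.6 38.1 38.5]
[0.47715355 0.08436067 0.10384436] [0.47553104 0.08330311 0.10364209]
[[0.47639533 0.08396408 0.112     ]]
[[0.47055357 0.08934109 0.112     ]]
```

Both views agree. The axis is at about (0.585, 0.073) with the hole circle radius at 0.1098 m (0.110 given). The hole phase puts the knob at about 173.2° and the next hole at 128.2°. The knob measured directly is within 2 mm of that. I'll check IK, then lift clear of the drill and approach.

```bash
cat >> h.py <<'E'
C=np.array([.5846,.0728]); R0=.110; TH0=np.radians(173.3)
def pos(phi,z,off=0.0):  # phi clockwise from start; off = tangential lead in m
    th=TH0-phi-off/R0; return np.array([C[0]+R0*np.cos(th),C[1]+R0*np.sin(th),z])
def rot(phi,s=-1):
    th=TH0-phi; y=s*np.array([np.sin(th),-np.cos(th),0]); z=np.array([0,0,-1.]); return np.c_[np.cross(y,z),y,z]
E
python3 - <<'E'
from h import *
for s in(1,-1):
    for phi in(0,np.pi/4): 
        q=robot.ik(pos(phi,.115),rot(phi,s)); print(s,phi,None if q is None else np.round(q,2))
s=-1
robot.gripper_to(0.0)
p=robot.get_state()["ee_pos"]; robot.move_linear([p[0],p[1],.33],.3)
st=robot.get_state(); print(st["time"],st["opening"],st["ee_pos"])
E
```

```text
1 0 [ 0.67  0.58 -1.14  2.03  0.66  0.96  0.63]
1 0.7853981633974483 [ 0.46  0.66 -1.08  1.9   0.69  1.02 -0.26]
-1 0 [ 0.36  0.4  -0.71  2.04  0.35  0.83 -2.24]
-1 0.7853981633974483 [-1.05  0.57  0.9   1.94 -0.56  0.91 -2.33]
2.0167 0.0004250357842641061 [ 0.15453941 -0.60569105  0.33066322]
```

Run:
```python
from h import *
q=np.array(robot.get_state()["qpos"]); q[0]=-0.2; q[6]+=0.6
robot.goto_joints(q)
for phi in(0,np.pi/4): 
    q=robot.ik(pos(phi,.115),rot(phi,1)); print(phi,None if q is None else np.round(q,2))
robot.move_ptp(pos(0,.18),rot(0,1))
st=robot.get_state(); print(st["time"],st["ee_pos"],pos(0,.18),np.round(st["qpos"],2),st["force"])
for n in("top","side"):
    f=robot.grab_frame(n); cv2.imwrite(f"pics/{n}1.png",f[:,:,::-1])
```

```text
0 [-0.13  0.32 -0.13  2.05  0.06  0.77  1.16]
0.7853981633974483 [-0.32  0.4  -0.04  1.92  0.02  0.82  0.29]
5.8167 [0.47676492 0.08561956 0.18101936] [0.47535123 0.08563378 0.18      ] [-0.12  0.22 -0.13  2.    0.04  0.92  1.18] [0.30825386 0.12835454 0.14618185]
```

View pics/side1.png

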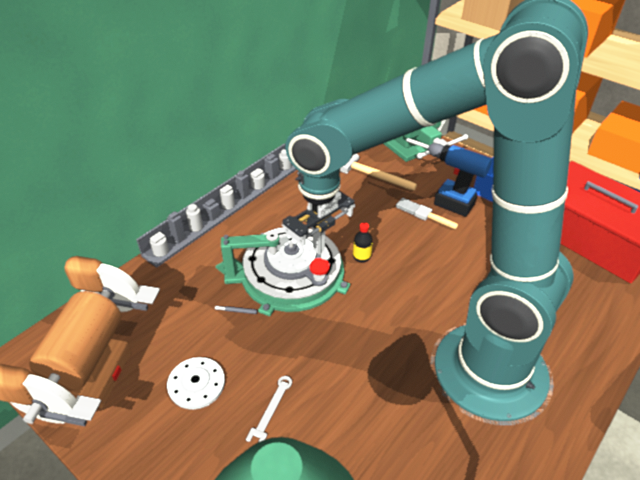

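View pics/top1.png

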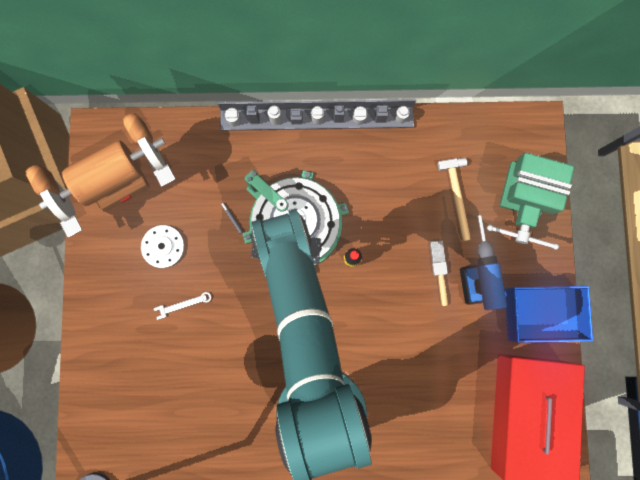

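The side view shows the closed fingers at (320,245), right above the red knob at (319,267). The top view is blocked by the arm. Next I go down with a force threshold and press.

Run:
```python
from h import *
robot.move_linear(pos(0,.140),.1)
hit=robot.move_linear(pos(0,.118),.03,threshold=3)
s=robot.get_state(); print(hit,s["time"],s["ee_pos"],np.round(s["force"],2))
if hit and s["ee_pos"][2]>.122:
    for z in(.120,.111):
        robot.move_linear(pos(0,z),.04); s=robot.get_state(); print(s["time"],s["ee_pos"],np.round(s["force"],2),np.round(s["moment"],2))
```

```text
True 6.95 [0.47559519 0.08564592 0.12774012] [ 0.56 -0.18  6.92]
7.3 [0.47565176 0.08573904 0.12019671] [-0.91  0.07  8.61] [-0.02  0.12  0.01]
7.675 [0.47570844 0.08579151 0.11135362] [-2.7  -0.26 12.42] [ 0.08  0.35 -0.03]
```

Contact came at 0.128 m (0.129 expected), and 12.4 N means about 17 mm down, so the plunger is free. Next I push round the arc.

Run:
```python
from h import *
for d in np.arange(5,41,5):
    p=np.radians(d); robot.move_linear(pos(p,.1105),.05,frame=rot(p,1)); s=robot.get_state()
    th=TH0-p; t=np.array([np.sin(th),-np.cos(th)]); r=np.array([np.cos(th),np.sin(th)]); F=s["force"]
    e=s["ee_pos"][:2]-C; a=np.degrees(TH0-np.arctan2(e[1],e[0]))
    print(d,round(s["time"],2),round(a,2),round(np.hypot(*e),4),round(s["ee_pos"][2],4),'tan',round(F[:2]@t,2),'rad',round(F[:2]@r,2),'z',round(F[2],2))
    if F[2]<6 or np.hypot(*F[:2])>15: print('stop');break
f=robot.grab_frame("side"); cv2.imwrite("pics/side2.png",f[:,:,::-1]); cv2.imwrite("pics/side2z.png",cv2.resize(f[210:330,200:390],None,fx=4,fy=4,interpolation=cv2.INTER_CUBIC)[:,:,::-1])
```

```text
5 8.02 5.36 0.1096 0.111 tan 1.01 rad 0.88 z 12.01
10 8.36 10.41 0.1095 0.1111 tan -0.59 rad 1.64 z 12.12
15 8.7 15.46 0.1095 0.1112 tan 0.25 rad -0.2 z 11.5
20 9.04 20.48 0.1094 0.1112 tan 0.22 rad 0.06 z 11.24
25 9.38 25.52 0.1093 0.1113 tan 0.69 rad -0.93 z 11.81
30 9.72 30.54 0.1092 0.1113 tan 0.87 rad -1.94 z 12.73
35 10.07 35.55 0.1091 0.1113 tan 0.41 rad -2.89 z 12.22
40 10.41 40.56 0.1091 0.1114 tan -0.11 rad -3.17 z 11.88
```

View pics/side2z.png

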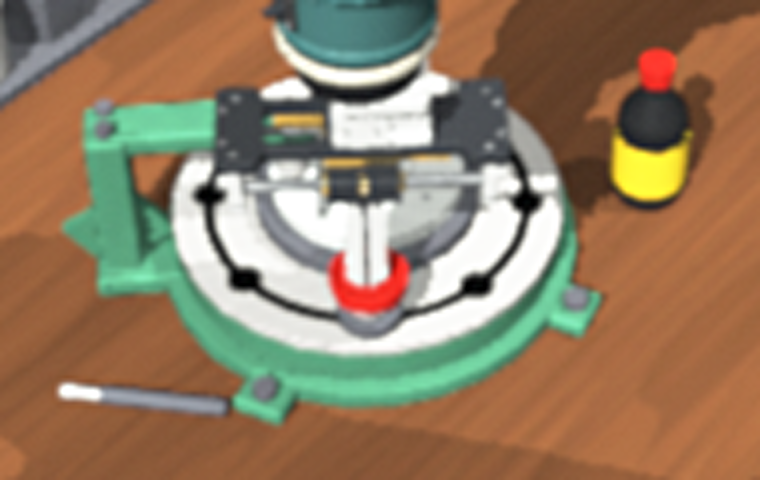

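The knob has travelled with the tool: it is at zoomed (370,285), with the fingers centred in the dish at (370,265). The target hole was at (358,318). I'll push the last 5°, then rise while watching the force.

Run:
```python
from h import *
p=np.radians(44.5); robot.move_linear(pos(p,.1105),.04,frame=rot(p,1))
s=robot.get_state(); e=s["ee_pos"][:2]-C; print(s["time"],np.degrees(TH0-np.arctan2(e[1],e[0])),np.round(s["force"],2))
f=robot.grab_frame("side"); cv2.imwrite("pics/side3z.png",cv2.resize(f[210:330,200:390],None,fx=4,fy=4,interpolation=cv2.INTER_CUBIC)[:,:,::-1])
for z in(.1135,.1165,.1195):
    robot.move_linear(pos(p,z),.02); s=robot.get_state(); print(round(s["time"],2),np.round(s["ee_pos"],4),np.round(s["force"],2))
f=robot.grab_frame("side"); cv2.imwrite("pics/side4z.png",cv2.resize(f[210:330,200:390],None,fx=4,fy=4,interpolation=cv2.INTER_CUBIC)[:,:,::-1])
```

```text
10.825 45.03259008004615 [ 2.21 -3.24 11.69]
11.18 [0.5169 0.1582 0.1144] [ 2.22 -3.25 10.46]
11.47 [0.5168 0.1582 0.1173] [ 2.38 -2.71 10.06]
11.78 [0.5168 0.1581 0.1202] [ 2.44 -3.71  9.21]
```

View pics/side4z.png

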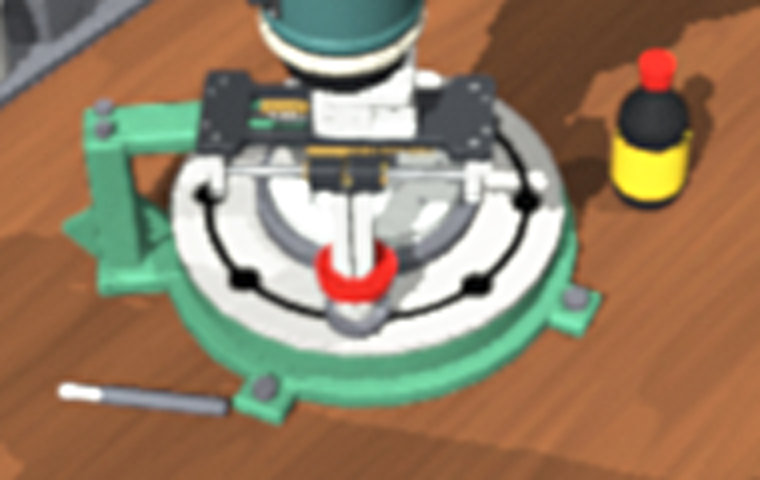

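The force is still 9 N with the tool only 9 mm down, so the plunger is following up into the hole. I'll raise the tool clear and look.

Run:
```python
from h import *
p=np.radians(44.5)
for z in(.1235,.1265,.130,.145):
    robot.move_linear(pos(p,z),.02 if z<.14 else .08); s=robot.get_state(); print(round(s["time"],2),np.round(s["ee_pos"],4),np.round(s["force"],2))
robot.move_linear(pos(p,.26),.2)
q=np.array(robot.get_state()["qpos"]); q[0]+=0.9; robot.goto_joints(q)
for n,(x0,y0,x1,y1) in(("top",(220,150,380,290)),("side",(200,210,390,330))):
    f=robot.grab_frame(n); cv2.imwrite(f"pics/{n}5.png",f[:,:,::-1]); cv2.imwrite(f"pics/{n}5z.png",cv2.resize(f[y0:y1,x0:x1],None,fx=4,fy=4,interpolation=cv2.INTER_CUBIC)[:,:,::-1])
    for c,b in blobs(red(f),(x0,y0,350,y1),20): print(n,c,b,onz(n,c,.112)[0])
print('next',pos(np.radians(45.1),.0505),robot.get_state()["time"])
```

```text
12.18 [0.5167 0.1581 0.1241] [ 2.53 -3.26  8.24]
12.47 [0.5166 0.1581 0.1271] [ 3.81 -3.28  6.42]
12.8 [0.5154 0.1586 0.1298] [-0.43 -0.08 -0.2 ]
13.14 [0.5159 0.1586 0.1454] [-0.69  0.49 -0.48]
top [265.30941704 240.92825112] [257 233  17  17 223] [0.51673221 0.15682404 0.112     ]
side [288.75390625 274.63671875] [279 267  20  16 256] [0.51168099 0.16200373 0.112     ]
next [0.51657508 0.15924426 0.0505    ] 15.6833
```

View pics/top5.png

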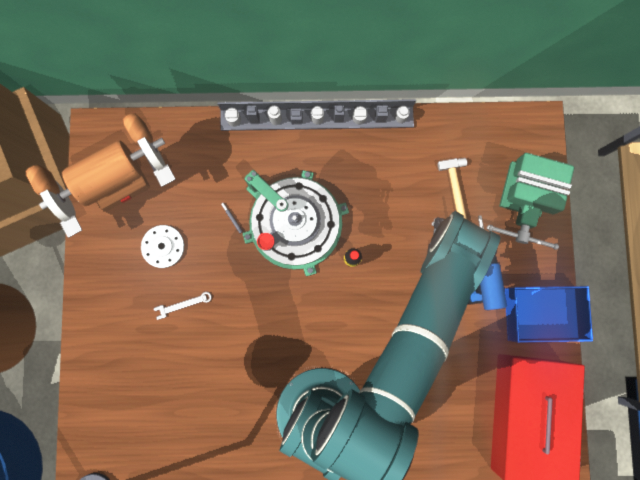

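View pics/side5z.png

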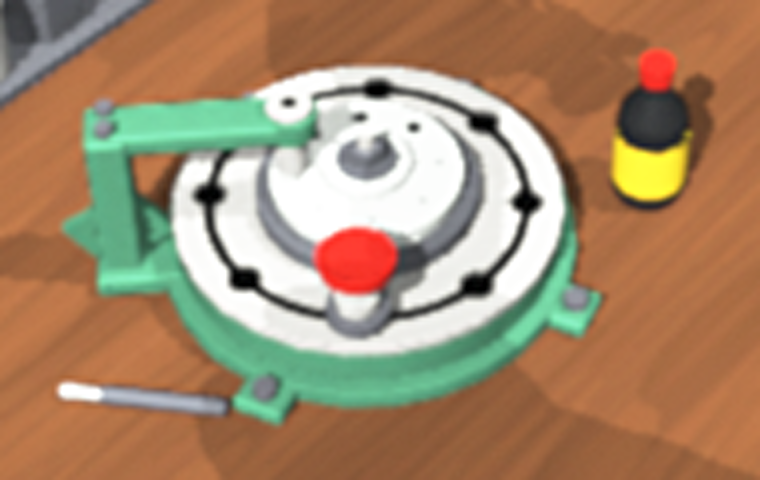

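Run:
```python
from h import *
s=robot.get_state(); print(s["time"],s["ee_pos"],s["force"],np.abs(s["joint_vel"]).max())
robot.sign_off()
```

```text
15.6833 [ 0.44495479 -0.30414483  0.25873869] [ 0.57836727  0.29913021 -0.83398469] 0.005668754241786044
the job is handed in; nothing more can be done
```

The jig is indexed on by one hole clockwise, the plunger is up in the next hole, and the job is handed in at 15.7 s. No verdict was reported.

I pressed the knob with the closed fingertips to about 17 mm (12.4 N), pushed it round the arc with the turntable, and then raised the tool slowly.

- **Plunger up:** on the way up the plunger kept pushing back, from 11.7 N to 6.4 N, until the tool reached its original contact height of about 0.128 m. It was therefore up in the hole and not caught between holes. The side picture also shows the knob standing at full height.
- **Knob position:** in the top view the knob went round 44.6° (45° wanted). It now stands at (0.517, 0.157), about 2.5 mm from the next hole at (0.517, 0.159), which is within the camera error.
- **Side camera disagreement:** it puts the knob about 5–6 mm away from the top view's position. It did the same before the push, because from that angle it sees the knob's red side as well as its top.
- **Other things on the bench:** I compared the other things only by eye. The oil bottle, punch, finished flange and wrench look unmoved. The arm hides most of the brush and part of the hammer and drill in the last top view, so I could not check those fully; the tool passed above them without touching.
- **Robot at hand-in:** the arm stood still and clear, with less than 1.1 N on the tool.

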